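# Open the blue-capped dye jar in the candle workshop

### The job

Of the three dye jars, open the one with the blue cap: unscrew the cap (anticlockwise seen from above), lift it clear once the thread lets go, and set it down top side up in the middle of the cork mat. Do not push or knock over the terracotta pot.

Things in the scene. Friction and masses are not known exactly. Their poses are not given: they have to be found in the camera images.
- cap: Blue round ribbed screw cap, 54 mm across, 30 mm tall, 50 g. Origin: centre of its underside, at the start 94 mm above the table; z up through its top. Grip its sides from above in any direction, the wrist turned back so that one grasp gives the whole turn. Anticlockwise from above it climbs 20 mm per turn (rise with it); the thread lets go after about 135 degrees; up to 180 does no harm.
- jar_blue: White jar under the cap, clamped to the table, immovable, 76 mm across, on a dark round plate. Origin: centre of its underside, on the table; z up. Shoulder at 92 mm, sloping down outward from 28 mm off axis; threaded neck 45 mm across, up to 118 mm. The thread turns easily, with 1.5 mm play; no pulling off unturned. Two equal jars with yellow and green caps (tops at 124 mm too) stand elsewhere.
- mat: Round cork mat, 160 mm across and 6 mm thick, fixed flat on the table. Origin: centre of its underside, on the table; z up.
- pot: Loose open terracotta pot, 72 mm across, 55 mm tall, upright on the table, fragile. Origin: centre of its underside; z up. Three loose cream cups of the same size stand about too.
Mind the look-alikes: they are no part of the job. There is more than one size of the mat; the one meant has the size given above.

How it is judged:
On the way:
1. the blue cap is unscrewed and lifted clear above the jar's neck (z of cap in the frame of jar_blue above 0.122 m), for 0.1 s.
At the end, for the whole second after the job is handed in: The blue cap lies at rest and released on the cork mat, top side up within 10 degrees, its centre within 60 mm of the mat's centre; the terracotta pot stands upright within 20 mm of where it was (horizontal distance between cap and mat below 0.06 m and z of cap in the frame of mat below 0.01 m and angle between each of cap, pot's own z axis and vertical below 0.17 rad and linear speed of cap below 0.02 m/s and distance of pot from where it was at the start of the episode below 0.02 m); the robot touches nothing.
It fails at once if the terracotta pot is knocked over or pushed more than 20 mm (angle between pot's own z axis and vertical above 0.5 rad or distance of pot from where it was at the start of the episode above 0.02 m).
It also fails if it takes over 48 s, if anything falls off the work surface, if the arm or the gripper's body presses on something with over 40 N, if the wrist force passes 120 N, or if a joint passes its speed limit or range.

### The arm

A 6-joint arm with a two-finger parallel gripper is mounted at the origin on the work surface. World frame = base frame: x ahead of the robot, y to its left, z up, the work surface at z = 0. Lengths are in m, angles in rad, forces in N, time in s.
With the tool pointing down it reaches from about 0.3 to 0.775 m from the base axis. Payload 14.6 kg.
Tool frame: the origin (TCP) lies at the very end of the fingers, on their centre line; the grasp point (between the pads) lies 19 mm behind it; z points along the fingers, y is the line along which they close (so a half turn about z gives the same grasp; the last joint's range is limited). The gripper opens to 94 mm and grips with 3 to 60 N. Pads are 16 mm wide; open, the fingers measure 119 mm over their backs; the gripper's body (75 mm by 177 mm) begins 78 mm behind the grasp point.
Start: joints at [1.091, 0.3, 1.521, -0, 1.321, -0.067], TCP at [0.221, 0.504, 0.205] pointing down, gripper open.
Joint ranges: [-3.03, 3.03], [-0.79, 2.21], [0.23, 2.52], [-1.04, 4.18], [0, 3.07], [-2.55, 2.55]. Speed limits (rad/s): [2.22, 2.22, 2.57, 3.14, 3.14, 3.14].

### API

Orientations are given as [roll, pitch, yaw] about the fixed x, y, z axes, in that order (R = Rz(yaw) Ry(pitch) Rx(roll)).
In Python, from station import status, vision, order, silhouettes gives the robot as it stands. The module is installed in compiled form; this text tells all that it offers.
- The arm moves only by the shell command python3 -m pendant 'ROWS' [FORCE]. ROWS is JSON, one flat list of numbers, 7 for each row, row after row: the shift along the tool's x, y, z in units of 500 mm (1.0 is 500 mm), then the turn, a rotation vector about the tool's x, y, z in units of 90 degrees (1.0 is 90 degrees), then the opening, from -1 (shut) to 1 (fully open). A call has 1 to 12 rows; each row is the pose to reach, as a shift and turn from the pose commanded when the call began, along the tool's axes at that moment; what a row does not reach only later rows make up. A row lasts 1/10 s, in which the tool goes at most 50 mm and 8.59 degrees, less where a joint would pass 70% of its speed; a pose out of reach is approached as far as the arm can. A call with a number of a shift or a turn outside -1 to 1 is refused whole. A call with a gripper value outside its range is refused whole. The fingers move at their own pace and stop on an object; FORCE is the grip in N (left out, the last holds). Time passes only in rows, so rows that repeat a pose let the fingers close. It gives the time, the measured TCP pose, the force, the opening and the grip force at its end, in the units of the state.
- status.get_obs(): the state, without advancing time (a new reading comes with each control period).
- vision.camera(name): name is "scene" or "top"; returns a dict with "pixels" (420x560x3 uint8, red, green, blue), "K" (3x3 intrinsics, pixels), "R" (3x3) and "t" (3): a world point X has camera coordinates R X + t. Camera axes: x right, y down, z forward; pixel columns grow to the right and rows downward; lengths in m; the calibration is good to about 2 mm. A picture is of the moment at which its call begins. There is no depth.
- order.hand_in(): hands the job in; it is judged then, once.
Trained networks look in a picture, given as the dict that the camera call returned (one of the last four; its "shot" number tells which), for a name from the list of things; names that differ only in an ending like _2 or _b are one class to them, and where a whole thing is asked for, a point or a joint stands for the part that bears it (a point fixed in the world has none). Each returns a list of dicts, best first, with "score" (0 to 1); they miss things now and then, are a little off and sometimes report something else, mostly with a low value. They report only what shows in the picture. A call takes as long as a camera call. They do not tell look-alikes from the thing itself.
- silhouettes(target, picture): "region" (420x560 bool, what is visible of it) and "extent" ([left, top, right, bottom] in pixels, round what is visible of it).
The state is a dict: "time_s": time; "qpos": joint angles; "joint_vel": joint speeds; "tau": joint torques, N m; "ee_pos": TCP position; "eef_rot": TCP orientation; "force": force on the tool from outside, world axes, zero at the start; "moment": the same for the moment, N m; "grip_width": finger opening in m; "grip_force": force on a finger pad.
Only numpy, scipy, OpenCV 4.12 (cv2) and the standard library are available. Lean on these libraries where they do the work, as an engineer would, in place of code of your own. Each camera call takes 0.05 s, during which the arm holds its last target. There are 200 camera calls.

## Working session

There is one attempt and no reset: what is moved stays moved. The work goes in short steps, Python scripts to look and compute and a shell command to move; the robot and the scene stay as the last step left them, time stands still between calls to the robot, and variables do not carry over. Pictures are saved under pics/ and viewed, at most 10 in all, crops included, and the job is handed in when it is done.

```bash
mkdir -p pics
cat > h.py <<'E'
import numpy as np, cv2
from station import status, vision, order, silhouettes
def ray(c,u,v):
    d=c["R"].T@np.linalg.inv(c["K"])@np.array([u,v,1.]); o=-c["R"].T@c["t"]; return o,d
def atz(c,u,v,z):
    o,d=ray(c,u,v); return o+d*(z-o[2])/d[2]
E
python3 - <<'E'
from h import *
for n in("top","scene"):
    c=vision.camera(n); cv2.imwrite(f"pics/{n}0.png",c["pixels"][:,:,::-1]); print(n,(-c["R"].T@c["t"]).round(3))
    for t,z in(("cap",.124),("jar_blue",.0),("mat",.006),("pot",.055)):
        for s in silhouettes(t,c):
            e=s["extent"]; v,u=np.nonzero(s["region"]); col=c["pixels"][s["region"]].mean(0).round()
            print(t,round(s["score"],2),np.round(e),col,atz(c,(e[0]+e[2])/2,(e[1]+e[3])/2,z).round(3), (np.linalg.norm(atz(c,e[0],(e[1]+e[3])/2,z)-atz(c,e[2],(e[1]+e[3])/2,z))).round(3))
o=status.get_obs();print(o)
E
```

```text
top [ 0.323 -0.058  1.177]
cap 0.76 [267.  86. 294. 114.] [ 56.  74. 123.] [ 0.685 -0.037  0.124] 0.058
jar_blue 0.69 [261.  93. 301. 136.] [105. 104. 104.] [ 0.691 -0.035  0.   ] 0.096
jar_blue 0.42 [352. 244. 382. 277.] [94. 67. 56.] [ 0.348 -0.246  0.   ] 0.069
mat 0.96 [403. 218. 499. 309.] [116.  92.  68.] [ 0.348 -0.437  0.006] 0.219
mat 0.8 [347. 294. 396. 344.] [118.  96.  74.] [ 0.217 -0.256  0.006] 0.109
mat 0.68 [229. 185. 297. 251.] [116.  94.  71.] [ 0.439 -0.002  0.006] 0.158
pot 0.67 [350. 243. 384. 276.] [95. 67. 57.] [ 0.349 -0.237  0.055] 0.075
scene [ 1.057 -0.564  0.749]
cap 0.6 [330. 234. 356. 262.] [ 38.  72. 140.] [ 0.699 -0.053  0.124] 0.056
jar_blue 0.86 [320. 246. 359. 296.] [103. 104. 101.] [ 0.675 -0.018  0.   ] 0.096
mat 0.88 [254. 201. 306. 238.] [142. 113.  80.] [ 0.441 -0.008  0.006] 0.146
mat 0.63 [139. 208. 183. 234.] [145. 116.  83.] [ 0.23  -0.263  0.006] 0.122
mat 0.57 [ 68. 245. 167. 318.] [141. 112.  78.] [ 0.356 -0.445  0.006] 0.234
pot 0.79 [179. 218. 205. 248.] [108.  76.  62.] [ 0.376 -0.246  0.055] 0.063
{'time_s': 0.5, 'qpos': array([ 1.09138403e+00,  2.99881571e-01,  1.52106980e+00,  1.35120629e-05,
        1.32066263e+00, -6.66017888e-02]), 'joint_vel': array([-4.75995998e-05, -1.74263869e-04, -6.35224455e-04, -7.66940855e-04,
       -1.36899870e-03,  8.08731372e-04]), 'tau': array([ 4.35184484e-04, -5.31344426e+01, -3.52738953e+01,  7.08597223e-02,
        2.16240564e-02, -4.46569766e-05]), 'ee_pos': array([0.22063909, 0.50377281, 0.20542614]), 'eef_rot': array([-3.14157222e+00, -1.44833932e-05,  2.72877880e+00]), 'force': array([-0.63550455, -0.07382908, -0.56320767]), 'moment': array([ 0.00377506, -0.02776426, -0.01793768]), 'grip_force': 0.0, 'grip_width': 0.09371249089748492}
```

View pictures.

Run:
```python
import cv2,numpy as np
a=cv2.imread("pics/top0.png")
cv2.imwrite("pics/t1.png",cv2.resize(a,(784,588),interpolation=cv2.INTER_CUBIC))
cv2.imwrite("pics/t2.png",cv2.resize(a[70:270,200:400],(600,600),interpolation=cv2.INTER_CUBIC))
b=cv2.imread("pics/scene0.png");cv2.imwrite("pics/s1.png",cv2.resize(b,(784,588),interpolation=cv2.INTER_CUBIC))
```

```text
(no output)
```

View pics/t1.png

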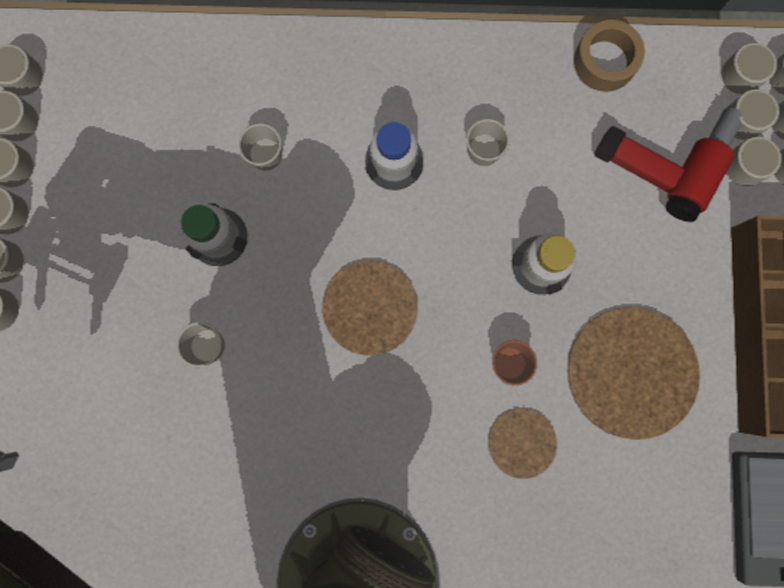

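View pics/s1.png

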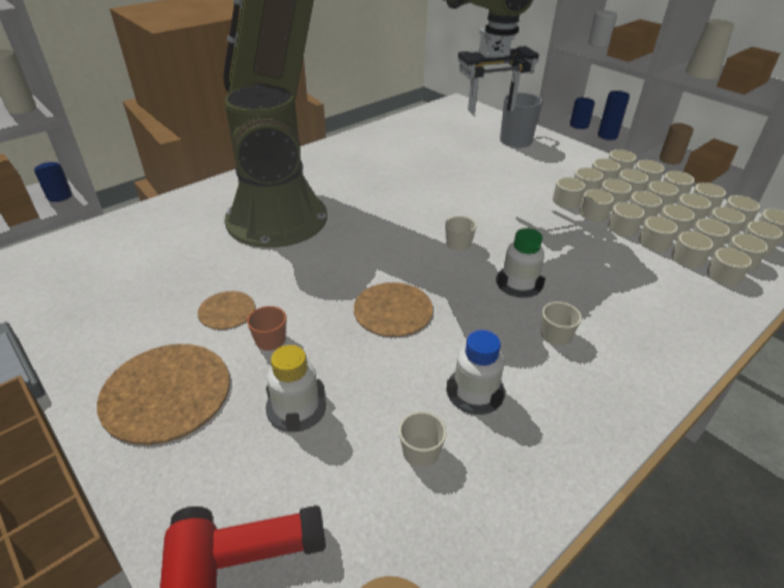

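View pics/t2.png

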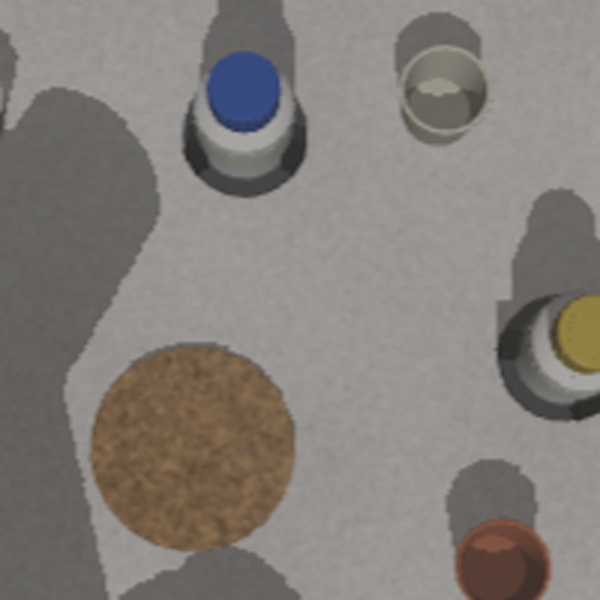

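Caps in top pixels: blue (280,100), green (143,159), yellow (398,181). The blue cap is the target, and the crop confirms it. Mats: (371,319) about 109 mm, (451,264) about 219 mm, (263,218) about 158 mm. The last one matches 160 mm. The pot is at (367,260), well away from the path. Next I refine the positions.

```bash
cat >> h.py <<'E'
from scipy.optimize import least_squares
def proj(c,P):
    q=(P@c["R"].T+c["t"])@c["K"].T; return q[:,:2]/q[:,2:]
def disc(x,y,z0,z1,r):
    a=np.linspace(0,2*np.pi,72); return np.vstack([np.c_[x+r*np.cos(a),y+r*np.sin(a),np.full(72,z)] for z in(z0,z1)])
def bluemask(c):
    h=cv2.cvtColor(c["pixels"],cv2.COLOR_RGB2HSV); return cv2.inRange(h,(105,110,30),(125,255,255))
def cen(m):
    n,l,s,ce=cv2.connectedComponentsWithStats(m); return s,ce
def hullcen(c,P):
    m=np.zeros((1680,2240),np.uint8); cv2.fillPoly(m,[np.round(cv2.convexHull(((proj(c,P)+.5)*4).astype(np.float32))).astype(int)],1)
    v,u=np.nonzero(m); return np.array([u.mean(),v.mean()])/4-.375
E
python3 - <<'E'
from h import *
def fit(o,z0,z1,r,x0):
    f=lambda p:np.concatenate([hullcen(c,disc(*p,z0,z1,r))-m for c,m in o])
    s=least_squares(f,x0,diff_step=.01); return s.x.round(4),s.fun.round(2)
cs=[vision.camera(n) for n in("top","scene")]
ob=[]
for c,near in zip(cs,((280,100),(343,248))):
    s,ce=cen(bluemask(c)); i=min(range(1,len(ce)),key=lambda i:np.hypot(*(ce[i]-near))); print(s[i],ce[i]); ob.append((c,ce[i]))
print("cap",fit(ob,.094,.124,.027,[.687,-.04])); [print(fit(ob[i:i+1],.094,.124,.027,[.687,-.04])) for i in(0,1)]
for t,z,r,x0 in(("mat",(.0,.006),.08,[.44,-.004]),("pot",(0,.055),.036,[.35,-.24]),("jar_blue",(0,0),.05,None)):
    if x0 is None: continue
    ob=[]
    for c in cs:
        ss=silhouettes(t,c); g=proj(c,np.array([[*x0,z[1]/2]]))[0]
        def ctr(s): v,u=np.nonzero(s["region"]); return np.array([u.mean(),v.mean()])
        b=min(ss,key=lambda s:np.hypot(*(ctr(s)-g))); ob.append((c,ctr(b)))
    print(t,fit(ob,*z,r,x0))
E
```

```text
[269  88  24  26 494] [280.82995951 100.21255061]
[333 236  24  25 497] [344.44466801 247.722334  ]
cap (array([ 0.6898, -0.0368]), array([ 0.24, -0.23,  0.03, -0.48]))
(array([ 0.6892, -0.0364]), array([-0.,  0.]))
(array([ 0.6908, -0.0381]), array([-0.,  0.]))
mat (array([ 0.4376, -0.003 ]), array([ 0.21, -0.05,  0.14, -0.32]))
pot (array([ 0.3499, -0.2376]), array([-0.89,  0.51, -0.37,  1.51]))
```

```bash
python3 -m pendant '[-0.65,-0.3,0,0,0,1,1,-0.65,-0.3,0,0,0,1,1,-0.65,-0.3,0,0,0,1,1,-0.65,-0.3,0,0,0,1,1,-0.65,-0.3,0,0,0,1,1,-0.65,-0.3,0,0,0,1,1,-0.65,-0.3,0,0,0,1,1,-0.65,-0.3,0,0,0,1,1,-0.65,-0.3,0,0,0,1,1,-0.65,-0.3,0,0,0,1,1,-0.65,-0.3,0,0,0,1,1,-0.65,-0.3,0,0,0,1,1]' 10
cat >> h.py <<'E'
from scipy.spatial.transform import Rotation as Ro
def togo(p,yaw):
    o=status.get_obs(); T=Ro.from_euler("xyz",o["eef_rot"]); G=Ro.from_euler("xyz",[np.pi,0,yaw])
    print("pose",o["ee_pos"].round(4),o["eef_rot"].round(4),"q6",o["qpos"][5].round(3),"t",o["time_s"])
    print("row",(T.inv().apply(np.array(p)-o["ee_pos"])/.5).round(4),((T.inv()*G).as_rotvec()/(np.pi/2)).round(4))
E
python3 -c "
from h import *
togo([.69,-.037,.17],0)"
```

```text
time_s: 2.0
ee_pos: [0.4582, 0.236, 0.2055]
eef_rot: [3.142, -0.0, 1.157]
force: [0.1, -0.1, 0.2]
grip_width: 0.0938
grip_force: 0.0
pose [0.4582 0.236  0.2055] [ 3.1416 -0.      1.1569] q6 0.818 t 2.0
row [-0.3134  0.644   0.0709] [-0.     -0.      0.7365]
```

```bash
python3 -m pendant '[-0.3134,0.644,0.05,0,0,0.7365,1,-0.3134,0.644,0.05,0,0,0.7365,1,-0.3134,0.644,0.05,0,0,0.7365,1,-0.3134,0.644,0.05,0,0,0.7365,1,-0.3134,0.644,0.05,0,0,0.7365,1,-0.3134,0.644,0.05,0,0,0.7365,1,-0.3134,0.644,0.05,0,0,0.7365,1,-0.3134,0.644,0.05,0,0,0.7365,1,-0.3134,0.644,0.05,0,0,0.7365,1,-0.3134,0.644,0.07,0,0,0.7365,1,-0.3134,0.644,0.07,0,0,0.7365,1]'
python3 -c "
from h import *
togo([.69,-.037,.096],0)
for n in('top','scene'):
    c=vision.camera(n); cv2.imwrite(f'pics/{n}1.png',c['pixels'][:,:,::-1])
cv2.imwrite('pics/s2.png',cv2.resize(c['pixels'][150:310,240:440,::-1],(750,600)))
"
```

```text
time_s: 3.1
ee_pos: [0.6893, -0.0355, 0.1691]
eef_rot: [-3.141, 0.002, 0.006]
force: [0.6, 0.4, -0.9]
grip_width: 0.094
grip_force: 0.0
pose [ 0.6893 -0.0355  0.1691] [-3.1413e+00  2.0000e-03  5.8000e-03] q6 1.461 t 3.1
row [0.0016 0.0031 0.1461] [-0.0002  0.0013  0.0037]
```

View pics/s2.png

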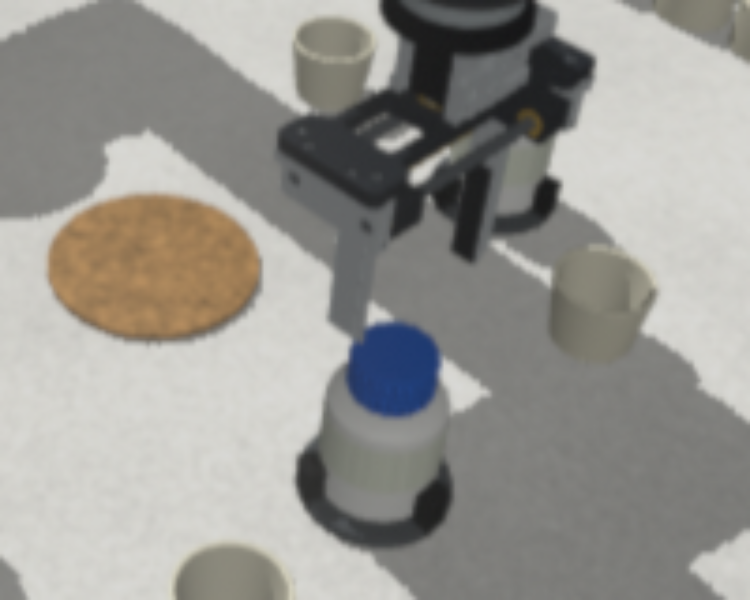

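The open fingers are above and on either side of the blue cap (crop 395,365), aligned with y. I'll descend.

```bash
python3 -m pendant '[0,0,0.05,0,0,0,1,0,0,0.1,0,0,0,1,0,0,0.13,0,0,0,1,0,0,0.148,0,0,0,1,0,0,0.148,0,0,0,1,0,0,0.148,0,0,0,1]'
python3 -c "
from h import *
togo([.69,-.037,.096],0)"
```

```text
time_s: 3.8
ee_pos: [0.6907, -0.0366, 0.0976]
eef_rot: [3.141, -0.001, 0.002]
force: [-0.2, 0.6, 0.7]
grip_width: 0.094
grip_force: 0.0
pose [ 0.6907 -0.0366  0.0976] [ 3.1414e+00 -1.4000e-03  1.5000e-03] q6 1.463 t 3.8
row [-0.0014  0.0007  0.0031] [ 0.0001 -0.0009  0.001 ]
```

```bash
python3 -m pendant '[0,0,0,0,0,0,-1,0,0,0,0,0,0,-1,0,0,0,0,0,0,-1,0,0,0,0,0,0,-1,0,0,0,0,0,0,-1,0,0,0,0,0,0,-1,0,0,0,0,0,0,-1,0,0,0,0,0,0,-1]' 25
python3 -c "
from h import *
togo([.69,-.037,.096],0);o=status.get_obs();print(o['force'],o['moment'])"
```

```text
time_s: 4.6
ee_pos: [0.6903, -0.0367, 0.0965]
eef_rot: [3.142, -0.0, 0.001]
force: [0.2, 0.2, 0.6]
grip_width: 0.0536
grip_force: 25.0
pose [ 0.6903 -0.0367  0.0965] [ 3.1415e+00 -1.0000e-04  1.1000e-03] q6 1.464 t 4.6
row [-0.0006  0.0005  0.0009] [ 0.     -0.      0.0007]
[0.22740671 0.21593521 0.59829338] [-0.08997209  0.15964449  0.0203524 ]
```

Centred, with a 25 N grip. Now the spiral.

```bash
python3 -m pendant '[0,0,-0.0008,0,0,-0.083,-1,0,0,-0.0017,0,0,-0.167,-1,0,0,-0.0025,0,0,-0.25,-1,0,0,-0.0033,0,0,-0.333,-1,0,0,-0.0042,0,0,-0.417,-1,0,0,-0.005,0,0,-0.5,-1,0,0,-0.0058,0,0,-0.583,-1,0,0,-0.0067,0,0,-0.667,-1,0,0,-0.0075,0,0,-0.75,-1,0,0,-0.0083,0,0,-0.833,-1,0,0,-0.0092,0,0,-0.917,-1,0,0,-0.01,0,0,-1,-1]'
python3 -c "
from h import *
togo([.69,-.037,.1055],2.88);o=status.get_obs();print(o['force'],o['moment'])"
```

```text
time_s: 5.8
ee_pos: [0.6902, -0.0364, 0.1016]
eef_rot: [-3.141, -0.0, 1.577]
force: [-0.9, 1.6, 1.2]
grip_width: 0.0541
grip_force: 25.0
pose [ 0.6902 -0.0364  0.1016] [-3.1414e+00 -4.0000e-04  1.5774e+00] q6 -0.113 t 5.8
row [-0.0011 -0.0004 -0.0079] [ 1.000e-04 -3.000e-04 -8.293e-01]
[-0.88954841  1.59418013  1.22994486] [ 0.35496108  0.41499535 -0.02183783]
```

```bash
python3 -m pendant '[0,0,-0.0008,0,0,-0.083,-1,0,0,-0.0017,0,0,-0.167,-1,0,0,-0.0025,0,0,-0.25,-1,0,0,-0.0033,0,0,-0.333,-1,0,0,-0.0042,0,0,-0.417,-1,0,0,-0.005,0,0,-0.5,-1,0,0,-0.0058,0,0,-0.583,-1,0,0,-0.0067,0,0,-0.667,-1,0,0,-0.0075,0,0,-0.75,-1,0,0,-0.0083,0,0,-0.833,-1,0,0,-0.0083,0,0,-0.833,-1,0,0,-0.014,0,0,-0.833,-1]'
python3 -c "
from h import *
togo([.69,-.037,.16],2.88);o=status.get_obs();print(o['force'],o['moment'])"
```

```text
time_s: 7.0
ee_pos: [0.6893, -0.0367, 0.1075]
eef_rot: [-3.141, -0.003, 2.881]
force: [-4.3, 0.0, -2.3]
grip_width: 0.0536
grip_force: 25.0
pose [ 0.6893 -0.0367  0.1075] [-3.1409e+00 -3.0000e-03  2.8807e+00] q6 -1.416 t 7.0
row [-0.0012 -0.0004 -0.105 ] [-0.0004 -0.0019  0.0005]
[-4.26047726  0.03516815 -2.32369276] [ 0.05696681  0.81422235 -0.02885312]
```

```bash
python3 -m pendant '[0,0,-0.006,0,0,0,-1,0,0,-0.012,0,0,0,-1,0,0,-0.018,0,0,0,-1,0,0,-0.024,0,0,0,-1]'
```

```text
time_s: 7.4
ee_pos: [0.6907, -0.0367, 0.1212]
eef_rot: [3.141, 0.001, 2.88]
force: [-0.7, -0.2, -0.0]
grip_width: 0.0538
grip_force: 25.0
```

Free. Lift higher and check.

```bash
python3 -m pendant '[0,0,-0.04,0,0,0,-1,0,0,-0.08,0,0,0,-1,0,0,-0.12,0,0,0,-1,0,0,-0.12,0,0,0,-1,0,0,-0.12,0,0,0,-1,0,0,-0.12,0,0,0,-1]'
python3 - <<'E'
from h import *
c=vision.camera('scene'); cv2.imwrite('pics/s3.png',cv2.resize(c['pixels'][120:320,220:440,::-1],(660,600)))
togo([.4376,-.003,.16],2.88)
togo([.4376,-.003,.02],2.88)
E
```

```text
time_s: 8.0
ee_pos: [0.6899, -0.0367, 0.179]
eef_rot: [-3.141, -0.002, 2.88]
force: [-0.3, 0.1, -0.8]
grip_width: 0.0537
grip_force: 25.0
pose [ 0.6899 -0.0367  0.179 ] [-3.1413e+00 -1.9000e-03  2.8803e+00] q6 -1.416 t 8.05
row [ 0.5047 -0.0653  0.0389] [-0.0002 -0.0012  0.0002]
pose [ 0.6899 -0.0367  0.179 ] [-3.1413e+00 -1.9000e-03  2.8803e+00] q6 -1.416 t 8.05
row [ 0.5042 -0.0652  0.3189] [-0.0002 -0.0012  0.0002]
```

View pics/s3.png

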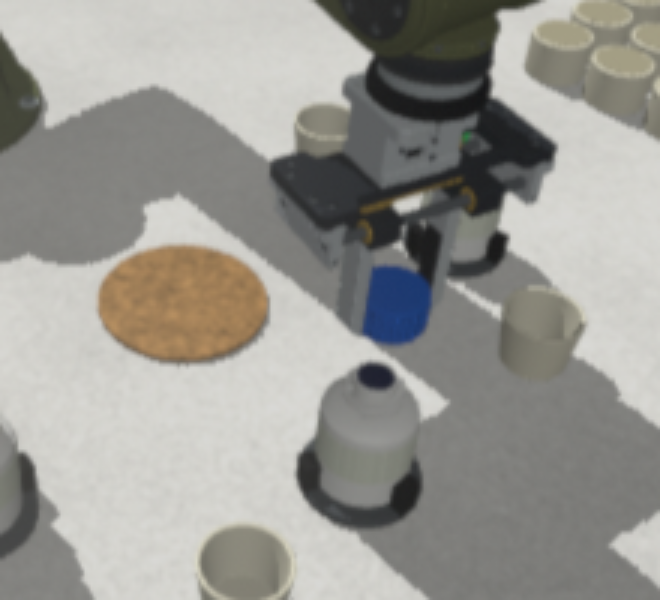

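The cap is in the fingers (crop 395,305) and the bare neck shows at (375,375). Carrying it to the mat.

```bash
python3 -m pendant '[0.09,-0.012,0,0,0,0,-1,0.18,-0.024,0,0,0,0,-1,0.27,-0.036,0,0,0,0,-1,0.36,-0.048,0,0,0,0,-1,0.45,-0.058,0,0,0,0,-1,0.5042,-0.065,0,0,0,0,-1,0.5042,-0.065,0.08,0,0,0,-1,0.5042,-0.065,0.16,0,0,0,-1,0.5042,-0.065,0.24,0,0,0,-1,0.5042,-0.065,0.3,0,0,0,-1,0.5042,-0.065,0.316,0,0,0,-1,0.5042,-0.065,0.316,0,0,0,-1]'
python3 -c "
from h import *
togo([.4376,-.003,.009],2.88)"
```

```text
time_s: 9.25
ee_pos: [0.4378, -0.003, 0.0219]
eef_rot: [-3.141, -0.002, 2.88]
force: [0.4, 0.4, 0.2]
grip_width: 0.0536
grip_force: 25.0
pose [ 0.4378 -0.003   0.0219] [-3.1412e+00 -2.2000e-03  2.8804e+00] q6 -1.4 t 9.25
row [ 0.0003 -0.0002  0.0257] [-0.0002 -0.0014  0.0002]
```

```bash
python3 -m pendant '[0,0,0.006,0,0,0,-1,0,0,0.012,0,0,0,-1,0,0,0.018,0,0,0,-1,0,0,0.02,0,0,0,-1,0,0,0.022,0,0,0,-1,0,0,0.022,0,0,0,-1,0,0,0.022,0,0,0,-1]'
```

```text
time_s: 9.95
ee_pos: [0.4384, -0.003, 0.0115]
eef_rot: [3.142, 0.0, 2.88]
force: [-0.6, 0.2, -0.4]
grip_width: 0.0537
grip_force: 25.0
```

```bash
python3 -m pendant '[0,0,0.001,0,0,0,-1,0,0,0.002,0,0,0,-1,0,0,0.002,0,0,0,-1]'
```

```text
time_s: 10.25
ee_pos: [0.4383, -0.003, 0.0104]
eef_rot: [3.142, -0.0, 2.88]
force: [0.2, 0.2, -0.7]
grip_width: 0.0534
grip_force: 25.0
```

```bash
python3 -m pendant '[0,0,0.001,0,0,0,-1,0,0,0.002,0,0,0,-1,0,0,0.003,0,0,0,-1,0,0,0.003,0,0,0,-1]'
```

```text
time_s: 10.65
ee_pos: [0.4383, -0.003, 0.0089]
eef_rot: [-3.142, -0.0, 2.88]
force: [-0.4, -0.1, -0.4]
grip_width: 0.0536
grip_force: 25.0
```

```bash
python3 -m pendant '[0,0,0.001,0,0,0,-1,0,0,0.002,0,0,0,-1,0,0,0.002,0,0,0,-1]'
```

```text
time_s: 10.95
ee_pos: [0.4384, -0.003, 0.0084]
eef_rot: [-3.142, 0.0, 2.88]
force: [-3.9, -0.3, 10.4]
grip_width: 0.0537
grip_force: 25.0
```

Contact at 10 N. Release and retreat straight up.

```bash
python3 -m pendant '[0,0,-0.001,0,0,0,-1,0,0,-0.001,0,0,0,1,0,0,-0.001,0,0,0,1,0,0,-0.001,0,0,0,1,0,0,-0.001,0,0,0,1,0,0,-0.001,0,0,0,1,0,0,-0.05,0,0,0,1,0,0,-0.12,0,0,0,1,0,0,-0.2,0,0,0,1,0,0,-0.3,0,0,0,1,0,0,-0.3,0,0,0,1]'
python3 - <<'E'
from h import *
c=vision.camera('scene'); cv2.imwrite('pics/s4.png',cv2.resize(c['pixels'][120:320,160:380,::-1],(660,600)))
s,ce=cen(bluemask(c)); i=1+s[1:,4].argmax() if len(s)>1 else 0
for i in range(1,len(s)):
    if s[i,4]>60: print(ce[i],s[i,4],atz(c,*ce[i],.021))
E
```

```text
time_s: 12.05
ee_pos: [0.4407, -0.0032, 0.1635]
eef_rot: [3.14, 0.009, 2.88]
force: [0.1, -0.5, -1.0]
grip_width: 0.0937
grip_force: 0.0
[437.70207852  81.87990762] 433 [0.21577536 1.1511113  0.021     ]
[415.28744939  80.38461538] 247 [0.13968419 1.08636452 0.021     ]
[ 37.18721461 129.05022831] 438 [-0.49489304 -0.36605446  0.021     ]
[281.17687075 215.04421769] 294 [ 0.44203876 -0.00464695  0.021     ]
```

View pics/s4.png

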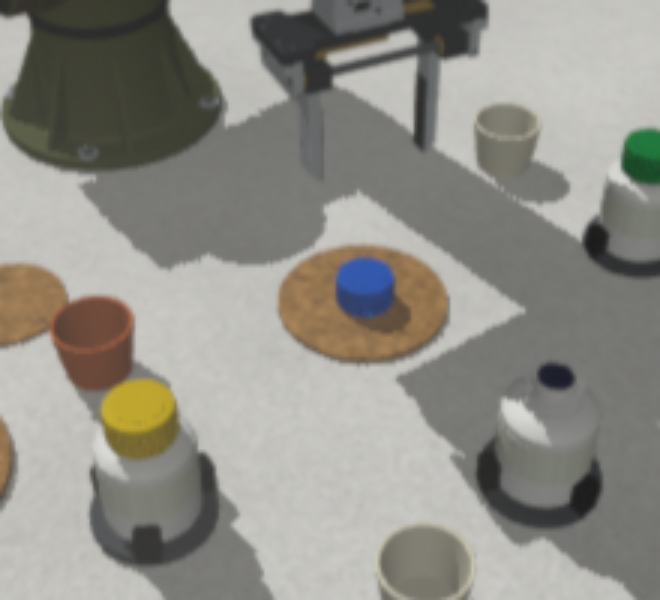

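The blue cap stands upright in the middle of the mat (crop 365,287). The pot is undisturbed at (93,340) and the gripper is clear.

```bash
python3 -c "
from station import order
print(order.hand_in())"
```

```text
the job is handed in; nothing more can be done
None
```

I unscrewed the blue cap, lifted it clear of the jar and set it top side up within about 5 mm of the centre of the 160 mm cork mat; the pot was not touched, and I handed the job in at about 12 s, though no verdict came back.

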